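# Label the bare strip and hold the seeder over it

### The arm

A 6-joint arm with a two-finger parallel gripper is mounted at the origin on the work surface; the furniture and walls round the work are solid. World frame = base frame: x ahead of the robot, y to its left, z up, the work surface at z = 0. Lengths are in m, angles in rad, forces in N, time in s.
With the tool pointing down it reaches from about 0.25 to 0.775 m from the base axis. Payload 4 kg.
Tool frame: the origin (TCP) lies on the centre line of the jaws, within the pads' length; the fingertips stand 19 mm ahead of it and the grasp point (between the pads) is the TCP; x points along the fingers, z is the direction in which the jaws open and shut, and the axes are right-handed (so a half turn about x gives the same grasp; the last joint's range is limited). The gripper opens to 94 mm and grips with 3 to 60 N. Pads are 16 mm wide; open, the fingers measure 119 mm over their backs; the gripper's body (75 mm by 177 mm) begins 78 mm behind the grasp point.
Start: joints at [1.183, 0.087, 1.371, -0, 1.684, -0.103], TCP at [0.155, 0.528, 0.225] pointing down, gripper open.
Joint ranges: [-3.1, 3.1], [-0.76, 2.03], [0.27, 2.55], [-1.08, 4.22], [0.17, 2.65], [-2.57, 2.57]. Speed limits (rad/s): [2.79, 2.79, 3.14, 3.14, 3.14, 3.14].

### API

Orientations are given as [roll, pitch, yaw] about the fixed x, y, z axes, in that order (R = Rz(yaw) Ry(pitch) Rx(roll)).
In Python, from bench import robot, snapshot, camera_params gives the robot as it stands.
- The arm moves only by the tool step_arm, never from a script. Its argument "motion" is text: rows parted by semicolons, each of 7 numbers parted by spaces: the opening in per cent of the stroke, from 0 (shut) to 100 (fully open), then the shift along the tool's x, y, z in cm, then the turn, a rotation vector about the tool's x, y, z in rad. A call has 1 to 20 rows; each row shifts and turns the commanded pose from where the row before left it, along the tool's axes as they then stand; what a row does not reach is not made up. A row lasts 1/12 s, in which the tool goes at most 41.7 mm and 7.16 degrees, less where a joint would pass 70% of its speed; a pose out of reach is approached as far as the arm can. A call with a gripper value outside its range is refused whole. The fingers move at their own pace and stop on an object; the grip force is fixed at half the most. Time passes only in rows, so rows that do not move let the fingers close. It gives the time, the measured TCP pose, the force and the opening at its end, in the units of the state.
- robot.get_obs(): the state, without advancing time (a new reading comes with each control period).
- snapshot(name): name is "scene" or "top"; returns the picture (384x512x3 uint8, red, green, blue); there is no depth.
- camera_params(name): a dict with "fx", "fy", "cx", "cy" (pixels), "R" (3x3) and "t" (3): a world point X has camera coordinates R X + t. Camera axes: x right, y down, z forward; pixel columns grow to the right and rows downward; lengths in m; the calibration is good to about 2 mm. A picture is of the moment at which its call begins. camera_params takes no time and is no camera call.
- robot.close_job(): hands the job in, once; it reports no verdict.
The state is a dict: "time": time; "joint_positions": joint angles; "qvel": joint speeds; "joint_torque": joint torques, N m; "tool_pos": TCP position; "ee_rot": TCP orientation; "wrist_force": force on the tool from outside, world axes, zero at the start; "wrist_torque": the same for the moment, N m; "width": finger opening in m.
Only numpy, scipy, OpenCV 4.12 (cv2) and the standard library are available. Lean on these libraries where they do the work, as an engineer would, in place of code of your own. Each camera call takes 0.05 s, during which the arm holds its last target.

### The job

Get the last strip of the tray ready to sow: take the wooden label from its rack, stand it upright and fully home in the empty label socket of the strip that still has open planting holes, and let it go. Only then lift the hand seeder off its rest, carry it across without knocking the pots, the brass rose, the strips or the labels, and hold it level over that strip, each of its five nozzles over the middle of its own hole, the tips about a centimetre above the strip's rim and touching nothing. Finish while still holding it there, still, ready for the seeds to be let go.

Things in the scene. Friction and masses are not known exactly. Their poses are not given: they have to be found in the camera images.
- label_head (a point): Loose wooden label, 94 mm tall, 30 g: round pointed stem, 12 mm thick, 40 mm long (taper 14 mm), and a flat head 12 mm thick (x), 30 mm wide (y), 54 mm high, whose underside is a shoulder either side of the stem. This point is in the head, 26 mm above the shoulder, 66 mm above the foot: grip here, across the 12 mm. It starts upright in the rack, 72 mm above the bench. z up.
- label_rack: Wooden block with three bores in a row along its x, 34 mm apart, 100 x 44 x 46 mm, fixed. The label stands in the middle bore, its shoulder on the block's top, its x along the block's x. Origin under its centre.
- socket (a point): Centre of the mouth of the empty label socket: round bore of 14.5 mm, 45 mm deep in the flat tab at the robot's end of the bare strip, 51 mm above the bench. Label home: shoulder on the tab, head point 26 mm above this point; its head may be turned any way, best its 12 mm along the strip (fingers closing that way), as other labels stand 61 mm to the sides. x along the strip, away from the robot.
- bare_strip: The strip to sow, fixed, black plastic, 255 x 56 x 45 mm: five cells in a row, pitch 42 mm, with dark compost and an open planting hole about 20 mm wide in each, and a tab with an empty socket at the robot's end. Left, middle or right one of three such strips in a wooden tray (sides 30 mm high). Origin under its third hole, 6 mm above the bench; x along the strip, away from the robot.
- hole_near (a point): Over the middle of the bare strip's first planting hole, at the height of the strip's rim (51 mm above the bench); 46 mm from the label socket. z up.
- hole_far (a point): The same over its fifth and last hole, 168 mm further along the strip.
- seeder_grip (a point): Loose hand seeder, 0.24 to 0.39 kg. This point: centre of its black handle, 28 mm wide (y), 30 mm high (z), 144 mm long (x, along the row of nozzles). Two tubes below it carry an aluminium bar, 208 x 24 mm, its top 50 mm below this point, with five brass nozzles at 42 mm pitch, tips 98 mm below this point. It starts level in its rest, this point 117 mm above the bench.
- nozzle_a (a point): Tip of the seeder's first nozzle, 84 mm from the middle along its -x. The seeder may be used either way round.
- nozzle_b (a point): Tip of the seeder's fifth nozzle, 84 mm from the middle along its +x.
- seeder_rest: The seeder's rest, fixed: grey base 236 x 74 mm with a shallow seed trough and a fork at each end, along its x. The forks are 64 mm high; the seeder comes free straight up, once raised 20 mm (tips clear of the forks once raised 50 mm). Origin under its centre.
- sown_one: Sown strip, level compost without holes, its own wooden label fixed in its tab, label top 105 mm above the bench; fixed. Origin under its third cell; x along the strip, away from the robot.
- sown_two: The other sown strip, the same.
- pots: Stack of black plastic pots standing loose between the seeder's rest and the tray, 76 mm wide, 108 mm tall. Origin at the centre of its underside.
- brass_rose: Loose brass watering rose standing beyond the pots, 70 mm wide, 59 mm tall. Origin at the centre of its underside.
Mind the look-alikes: they are no part of the job. Of the things like the part that bears label_head, leave any that is black; of the rest the larger one is meant. Of the things that look like the part that bears seeder_grip, the larger one is meant.

How it is judged:
On the way, in this order (a step that is already met when the one before it is completed fails the run):
1. the label stands home and upright in the empty socket, let go (horizontal distance between label_head and socket below 0.006 m and z of label_head in the frame of socket below 0.0285 m and angle between label_head's own z axis and vertical below 0.1 rad and contact force between the fingers and label below 0.1 N), for 0.2 s.
2. the seeder is lifted clear of its rest (height (world z) of each of nozzle_a, nozzle_b above 0.068 m), for 0.1 s.
At the end, for the whole second after the job is handed in: Label home in the bare strip's socket (6 mm of axis, shoulder within 2.5 mm of tab, tilt < 0.1 rad), let go. Seeder held at rest, level, end nozzles within 8 mm of the end holes, either way round, tips 3-18 mm above the rim, touching nothing else. Pots and rose within 20 mm of their start (all of step 1 and ((horizontal distance between nozzle_a and hole_near below 0.008 m and horizontal distance between nozzle_b and hole_far below 0.008 m) or (horizontal distance between nozzle_a and hole_far below 0.008 m and horizontal distance between nozzle_b and hole_near below 0.008 m)) and z of nozzle_a in the frame of hole_near between 0.003 and 0.018 m and z of nozzle_b in the frame of hole_near between 0.003 and 0.018 m and angle between seeder_grip's own z axis and vertical below 0.12 rad and contact force between seeder and the fingers above 1 N and contact force between seeder and bare_strip below 0.05 N and contact force between seeder and sown_one below 0.05 N and contact force between seeder and sown_two below 0.05 N and contact force between seeder and label below 0.05 N and linear speed of seeder below 0.02 m/s and distance of each of pots, brass_rose from where it was at the start of the episode below 0.02 m and angle between pots's own z axis and vertical below 0.1 rad and contact force between seeder and pots below 0.05 N and contact force between seeder and brass_rose below 0.05 N and contact force between seeder and seeder_rest below 0.05 N); the arm keeps its last pose, push and grip.
It fails at once if the seeder touches a strip or a label (compost would clog the nozzles) (contact force between seeder and bare_strip above 0.5 N or contact force between seeder and sown_one above 0.5 N or contact force between seeder and sown_two above 0.5 N or contact force between seeder and label above 0.5 N).
It fails at once if the sown strips or their labels are knocked (contact force between anything else and sown_one above 5 N or contact force between anything else and sown_two above 5 N).
It fails at once if the pots or the rose are knocked (distance of any of pots, brass_rose from where it was at the start of the episode above 0.03 m or angle between pots's own z axis and vertical above 0.3 rad).
It also fails if it takes over 72 s, if anything falls off the work surface, if the arm or the gripper's body presses on something with over 40 N, if the wrist force passes 120 N, or if a joint passes its speed limit or range.

## Working session

There is one attempt and no reset: what is moved stays moved. The work goes in short steps, Python scripts to look and compute and a tool call to move; the robot and the scene stay as the last step left them, time stands still between calls to the robot, and variables do not carry over. Pictures are saved under pics/ and viewed, and the job is handed in when it is done.

Besides the shell and the picture viewer there is one more tool, called after "Request:" as name(argument=value, ...) on one line, values as JSON. step_arm: Moves the arm, as the interface text tells. Its arguments: {"type":"object","properties":{"motion":{"type":"string"}},"required":["motion"]}

```bash
mkdir -p pics; ls; python3 - <<'E'
from bench import robot, snapshot, camera_params
import cv2, numpy as np
for n in("scene","top"):
    im=snapshot(n); cv2.imwrite(f"pics/{n}0.png",cv2.resize(im[:,:,::-1],(800,600),interpolation=cv2.INTER_CUBIC)); cv2.imwrite(f"{n}_raw0.png",im[:,:,::-1])
    p=camera_params(n); print(n,{k:np.round(v,4).tolist() for k,v in p.items()}, 'cam pos',-np.array(p["R"]).T@np.array(p["t"]))
print(robot.get_obs())
E
```

```text
pics
scene {'fx': 395.752, 'fy': 395.752, 'cx': 261.5989, 'cy': 200.7549, 'R': [[0.7473, -0.6645, -0.0088], [-0.2674, -0.2886, -0.9194], [0.6083, 0.6894, -0.3933]], 't': [-0.4466, 0.2153, 1.0768]} cam pos [-0.26374045 -0.97694841  0.61752624]
top {'fx': 388.0606, 'fy': 388.0606, 'cx': 258.5312, 'cy': 195.0604, 'R': [[-0.0209, -0.9998, -0.007], [-0.9964, 0.0214, -0.0818], [0.0819, 0.0053, -0.9966]], 't': [-0.0583, 0.5333, 1.389]} cam pos [ 0.41639518 -0.07707469  1.42748883]
{'time': 0.1, 'joint_positions': array([ 1.18289898e+00,  8.78830701e-02,  1.37209470e+00, -2.87190650e-05,
        1.68358823e+00, -1.03121974e-01]), 'qvel': array([ 2.73678388e-04,  7.38112685e-05, -2.53201217e-03,  1.32188066e-05,
       -2.17359688e-04, -8.43492167e-04]), 'joint_torque': array([ 2.52714424e-03, -3.41255522e+01, -3.03301227e+01,  7.20430375e-02,
        3.04476614e-02, -1.04667283e-04]), 'tool_pos': array([0.15437078, 0.5274193 , 0.22342437]), 'ee_rot': array([ 3.05293389,  1.56882277, -1.94423367]), 'wrist_force': array([ 0.85673371,  0.21727579, -0.07737753]), 'wrist_torque': array([ 0.01745673,  0.02725343, -0.03294914]), 'width': 0.09408363649308735}
```

View pics/scene0.png

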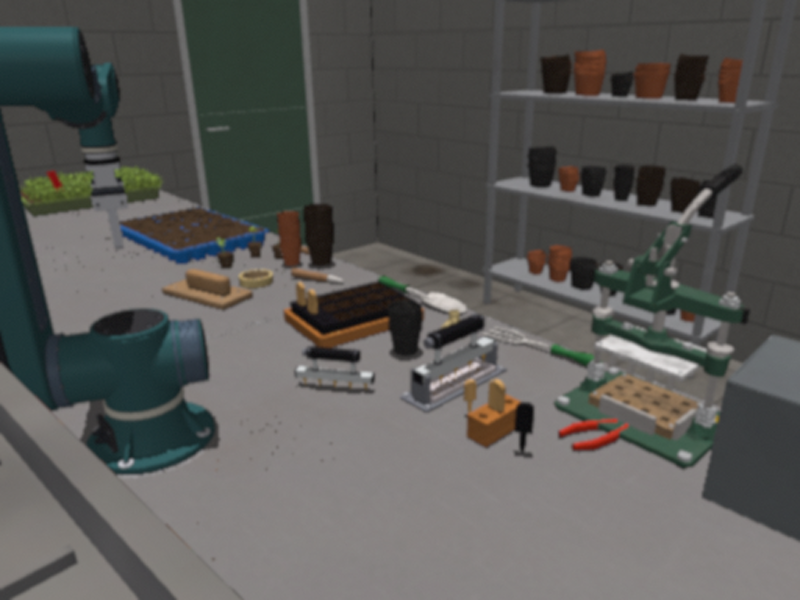

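View pics/top0.png

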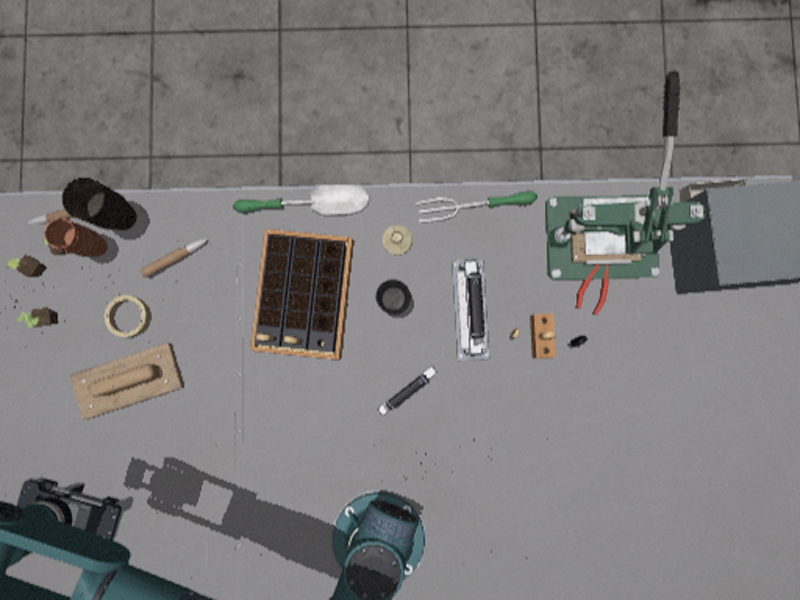

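Both pictures show the tray at top-view (300,295), with the right strip looking holed (325,290) and an empty socket at (322,343). The pots are at (394,297) and the rose at (396,240).

Label candidates in the top view:
- rack label (543,337)
- small label (515,333)
- black label (577,341)

Seeder candidates:
- in the rest (472,308), the larger
- loose small one (408,390)

I choose the rack label and the seeder in the rest, and will check them in crops.

```bash
python3 - <<'E'
import cv2, numpy as np
t=cv2.imread("top_raw0.png"); s=cv2.imread("scene_raw0.png")
a=cv2.resize(t[145:235,155:235],(533,600),interpolation=cv2.INTER_CUBIC)
b=cv2.resize(t[155:245,280:390],(733,600),interpolation=cv2.INTER_CUBIC)
c=cv2.resize(s[170:300,180:350],(784,600),interpolation=cv2.INTER_CUBIC)
for n,i in zip("abc",(a,b,c)): cv2.imwrite(f"pics/crop_{n}.png",i)
E
```

```text
(no output)
```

View pics/crop_a.png

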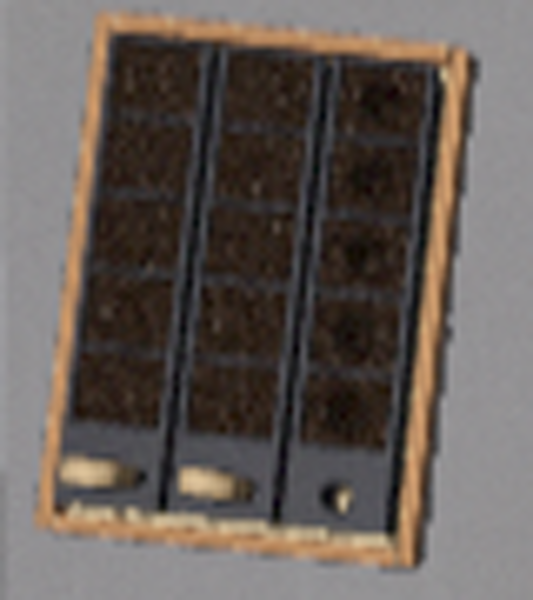

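View pics/crop_b.png

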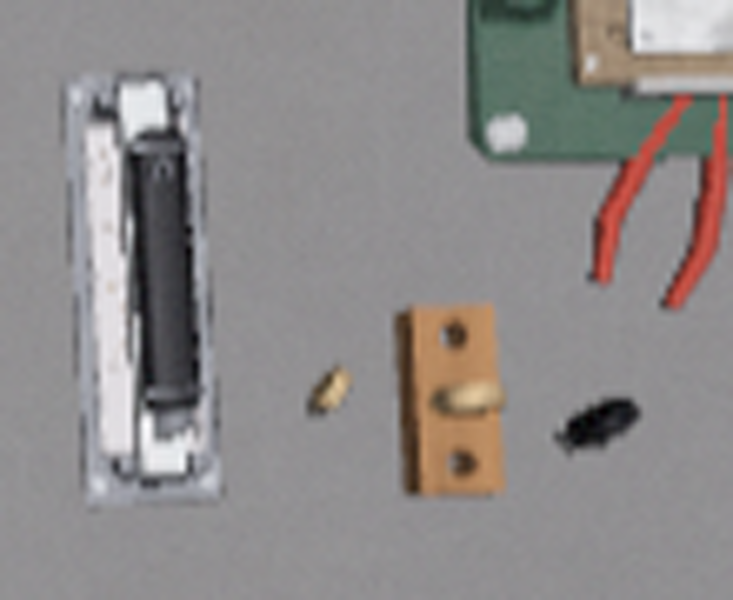

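View pics/crop_c.png

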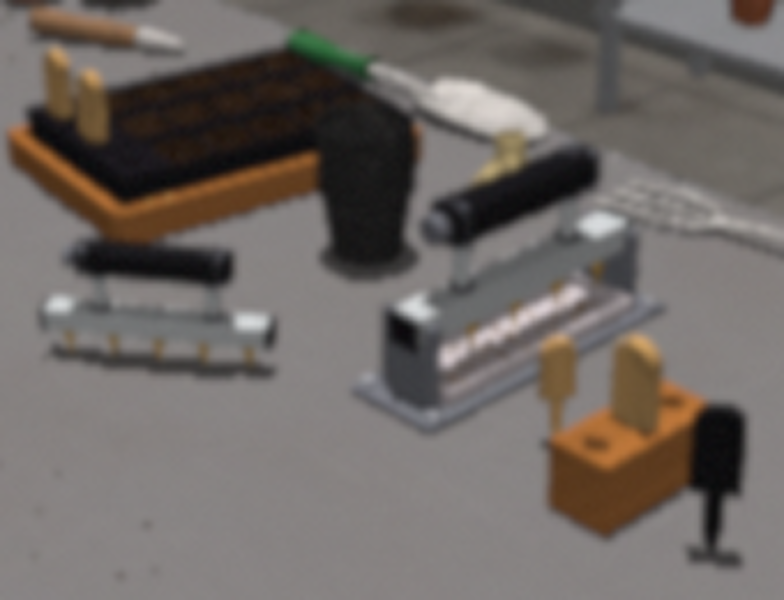

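The crops confirm it. The right strip has five dark holes, with its empty socket at crop_a (339,497). The big wooden label is in the middle bore of the rack at crop_b (470,398), and the large seeder is in its rest. Next I measure.

```bash
cat > h.py <<'E'
import numpy as np, cv2
from bench import camera_params
def ray(n,uv):
    p=camera_params(n);R=np.array(p["R"]);t=np.array(p["t"])
    d=R.T@np.array([(uv[0]-p["cx"])/p["fx"],(uv[1]-p["cy"])/p["fy"],1.]);return -R.T@t,d
def plane(n,uv,z):
    c,d=ray(n,uv);return c+d*(z-c[2])/d[2]
def proj(n,X):
    p=camera_params(n);x=np.array(p["R"])@np.array(X,float)+np.array(p["t"])
    return np.array([p["fx"]*x[0]/x[2]+p["cx"],p["fy"]*x[1]/x[2]+p["cy"]])
def tri(uv1,uv2):
    c1,d1=ray("scene",uv1);c2,d2=ray("top",uv2)
    A=np.stack([d1,-d2],1);s=np.linalg.lstsq(A,c2-c1,rcond=None)[0]
    a=c1+d1*s[0];b=c2+d2*s[1];return (a+b)/2,np.linalg.norm(a-b)
E
python3 - <<'E'
from h import *
t=cv2.imread("top_raw0.png"); k=cv2.resize(t,None,fx=8,fy=8,interpolation=cv2.INTER_CUBIC)
hsv=cv2.cvtColor(k,cv2.COLOR_BGR2HSV).astype(int); b=k.astype(int)
raw=lambda p:((np.array(p)+.5)/8-.5)
reg=np.zeros(k.shape[:2],np.uint8); reg[145*8:235*8,155*8:230*8]=1
def cent(c):
    m=cv2.moments(c);return raw((m['m10']/m['m00'],m['m01']/m['m00']))
# compost: r-b>8 and dark
m=((b[...,2]-b[...,0]>6)&(b[...,2]<95)&(reg>0)).astype(np.uint8)
m=cv2.morphologyEx(m,cv2.MORPH_CLOSE,np.ones((9,9)));m=cv2.morphologyEx(m,cv2.MORPH_OPEN,np.ones((11,11)))
cs=[c for c in cv2.findContours(m,0,2)[0] if cv2.contourArea(c)>1000]
for c in cs:
    u=cent(c);r=cv2.minAreaRect(c);print("compost",cv2.contourArea(c)/64,np.round(u,1),np.round(plane("top",u,.051)[:2],4),np.round(np.array(r[1])/8,1))
# tray wood
for nm,mm,z in(("orange",(hsv[...,0]>5)&(hsv[...,0]<22)&(hsv[...,1]>90)&(b[...,2]>110),0),("white",(b.min(-1)>190),0),("dark",(b.max(-1)<62),0)):
    mm=mm.astype(np.uint8)
    for c in cv2.findContours(cv2.morphologyEx(mm,cv2.MORPH_OPEN,np.ones((5,5))),0,2)[0]:
        u=cent(c) if cv2.contourArea(c)>300 else None
        if u is None or not(150<u[0]<390 and 140<u[1]<250):continue
        r=cv2.minAreaRect(c);print(nm,round(cv2.contourArea(c)/64),np.round(u,1),"rect",np.round(raw(r[0]),1),np.round(np.array(r[1])/8,1),r[2], np.round(raw(cv2.boxPoints(r)),1).tolist())
E
```

```text
compost 689.671875 [209.1 183. ] [0.5764 0.1057] [13.2 58.7]
compost 704.53125 [192.2 181. ] [0.5849 0.1661] [13.2 58.6]
compost 744.0625 [174.9 179.1] [0.5933 0.2281] [14.2 58.8]
orange 307 [347.9 214.6] rect [348.  214.6] [27.8 12.7] 86.85504150390625 [[340.8999938964844, 201.10000610351562], [353.5, 200.39999389648438], [355.0, 228.1999969482422], [342.3999938964844, 228.89999389648438]]
orange 4367 [192.7 188. ] rect [192.5 187.8] [57.2 78.4] 6.254033088684082 [[159.8000030517578, 223.6999969482422], [168.39999389648438, 145.6999969482422], [225.1999969482422, 151.89999389648438], [216.6999969482422, 229.89999389648438]]
white 26 [274.6 238.1] rect [274.6 238.1] [4.9 6.5] 48.01278305053711 [[270.5, 238.39999389648438], [275.29998779296875, 234.10000610351562], [278.6000061035156, 237.8000030517578], [273.79998779296875, 242.10000610351562]]
white 37 [304.3 222. ] rect [304.3 222. ] [10.   7.6] 21.801410675048828 [[298.29998779296875, 223.6999969482422], [301.1000061035156, 216.60000610351562], [310.3999938964844, 220.3000030517578], [307.6000061035156, 227.39999389648438]]
white 
[... 1917 characters left out ...]
000610351562]]
dark 96 [216.7 190.3] rect [216.6 189.9] [ 1.9 69.7] 6.142717361450195 [[211.89999389648438, 224.5], [219.39999389648438, 155.10000610351562], [221.3000030517578, 155.3000030517578], [213.89999389648438, 224.6999969482422]]
dark 2543 [191.8 181.6] rect [191.4 186.9] [48.4 70.9] 6.5142107009887695 [[163.3000030517578, 219.3000030517578], [171.39999389648438, 148.89999389648438], [219.5, 154.39999389648438], [211.39999389648438, 224.8000030517578]]
dark 18 [363.2 146. ] rect [363.3 146.2] [9.5 5.2] 60.461219787597656 [[358.70001220703125, 143.3000030517578], [363.20001220703125, 140.8000030517578], [367.8999938964844, 149.10000610351562], [363.3999938964844, 151.60000610351562]]
```

```bash
python3 - <<'E'
from h import *
A=lambda p:(np.array(p)+.5)/6.6667-.5+np.array([155,145])
B=lambda p:(np.array(p)+.5)/6.6667-.5+np.array([280,155])
C=lambda p:(np.array(p)+.5)/4.6137-.5+np.array([180,170])
print("socket",plane("top",A((338,497)),.051))
for q in [(380,95),(368,178),(357,253),(348,332),(343,408)]: print("hole",plane("top",A(q),.046))
# tray outer corners at z .03
print("tray corners",[np.round(plane("top",q,.03)[:2],4).tolist() for q in [(159.8,223.7),(168.4,145.7),(225.2,151.9),(216.7,229.9)]])
# orientation via column edges: fit line of each compost column
t=cv2.imread("top_raw0.png"); k=cv2.resize(t,None,fx=8,fy=8,interpolation=cv2.INTER_CUBIC);b=k.astype(int)
reg=np.zeros(k.shape[:2],np.uint8); reg[145*8:235*8,155*8:230*8]=1
m=((b[...,2]-b[...,0]>6)&(b[...,2]<95)&(reg>0)).astype(np.uint8)
m=cv2.morphologyEx(m,cv2.MORPH_CLOSE,np.ones((9,9)));m=cv2.morphologyEx(m,cv2.MORPH_OPEN,np.ones((11,11)))
for c in cv2.findContours(m,0,2)[0]:
    if cv2.contourArea(c)<1000: continue
    P=np.array([plane("top",(q+.5)/8-.5,.048)[:2] for q in cv2.boxPoints(cv2.minAreaRect(c))]);c0=P.mean(0)
    e=[P[1]-P[0],P[2]-P[1]];e=max(e,key=np.linalg.norm);e*=np.sign(e[0]);print("col",c0,"len",np.linalg.norm(e),"yaw",np.arctan2(e[1],e[0]))
# rack: top face orange rect incl. front side
print("rack top pts",[np.round(plane("top",B(q),.046)[:2],4).tolist() for q in [(412,307),(494,305),(505,492),(415,494)]])
print("bores",[np.round(plane("top",B(q),.046)[:2],4).tolist() for q in [(454,334),(461,463)]])
print("label top",np.round(plane("top",B((475,397)),.10),4))
# head top in scene crop_c ~ (637,340); 
print("label tri", tri(C((637,342)),B((485,395))))
# seeder handle
print("handle ends@.132",[np.round(plane("top",B(q),.132)[:2],4).tolist() for q in [(158,140),(180,400)]])
print("rest base",[np.round(plane("top",B(q),.006)[:2],4).tolist() for q in [(65,78),(193,70),(221,492),(92,502)]])
print("handle tri near",tri(C((440,228)),B((180,405))),"far",tri(C((588,160)),B((155,130))))
print("pots",plane("top",(251.5,189.6),.108),"rose",plane("top",((396+.5)*.64-.5,(240+.5)*.64-.5),.05))
E
```

```text
socket [0.4480259  0.12075003 0.051     ]
hole [0.66453612 0.09665786 0.046     ]
hole [0.61944612 0.10362731 0.046     ]
hole [0.57890637 0.109978   0.046     ]
hole [0.53638085 0.11524661 0.046     ]
hole [0.49562744 0.1183315  0.046     ]
tray corners [[0.4355, 0.2877], [0.7194, 0.2562], [0.6919, 0.0486], [0.409, 0.0831]]
col [0.57958501 0.10581011] len 0.21114250243950697 yaw -0.12088164111714993
col [0.58681954 0.16662866] len 0.21090740374952455 yaw -0.11954979124205332
col [0.59423619 0.22919672] len 0.21182892518956442 yaw -0.12049757776709309
rack top pts [[0.5037, -0.3644], [0.5039, -0.4082], [0.4043, -0.4099], [0.4042, -0.3622]]
bores [[0.4888, -0.3862], [0.4201, -0.3872]]
label top [ 0.4535 -0.3836  0.1   ]
label tri (array([ 0.45364937, -0.3878599 ,  0.10054803]), np.float64(0.002050905886087498))
handle ends@.132 [[0.5853, -0.2219], [0.4542, -0.2289]]
rest base [[0.6375, -0.1855], [0.6404, -0.2566], [0.4071, -0.2645], [0.4032, -0.1939]]
handle tri near (array([ 0.45034989, -0.22900513,  0.11770868]), np.float64(0.004596165194562388)) far (array([ 0.59205208, -0.22186525,  0.11957915]), np.float64(0.0001893411715345259))
pots [ 0.54407823 -0.04644664  0.108     ] rose [ 0.68013727 -0.05396082  0.05      ]
```

```bash
cat >> h.py <<'E'
from scipy.spatial.transform import Rotation as Ro
from bench import robot
def go(target,zdir=None):
    """print turn (rotvec, tool axes) to tool-down w/ jaw axis zdir(2D), then shift in cm along tool axes after that turn"""
    o=robot.get_obs();R=Ro.from_euler("xyz",o["ee_rot"]);M=R.as_matrix();p=o["tool_pos"]
    print("t",o["time"],"pos",np.round(p,4),"q",np.round(o["joint_positions"],3),"z",np.round(M[:,2],3),"x",np.round(M[:,0],3),"w",round(o["width"],4),"F",np.round(o["wrist_force"],2))
    if zdir is None: T=M
    else:
        z=np.array([*zdir,0.])/np.linalg.norm(zdir);x=np.array([0,0,-1.]);T=np.stack([x,np.cross(z,x),z],1)
    print(" turn",np.round((R.inv()*Ro.from_matrix(T)).as_rotvec(),4)," shift cm",np.round(100*T.T@(np.array(target)-p),2))
E
python3 - <<'E'
from h import *
go([.4545,-.387,.17],(1,0)); go([.4545,-.387,.17],(-1,0))
E
```

```text
t 0.1 pos [0.1544 0.5274 0.2234] q [ 1.183  0.088  1.372 -0.     1.684 -0.103] z [ 0.281  0.96  -0.002] x [-0.001 -0.002 -1.   ] w 0.0941 F [ 0.86  0.22 -0.08]
 turn [ 1.286e+00 -1.800e-03  1.100e-03]  shift cm [  5.34 -91.44  30.01]
t 0.1 pos [0.1544 0.5274 0.2234] q [ 1.183  0.088  1.372 -0.     1.684 -0.103] z [ 0.281  0.96  -0.002] x [-0.001 -0.002 -1.   ] w 0.0941 F [ 0.86  0.22 -0.08]
 turn [-1.8556e+00 -1.2000e-03 -1.9000e-03]  shift cm [  5.34  91.44 -30.01]
```

Request:
step_arm(motion="100 0 0 0 0.1072 0 0;100 0 0 0 0.1072 0 0;100 0 0 0 0.1072 0 0;100 0 0 0 0.1072 0 0;100 0 0 0 0.1072 0 0;100 0 0 0 0.1072 0 0;100 0 0 0 0.1072 0 0;100 0 0 0 0.1072 0 0;100 0 0 0 0.1072 0 0;100 0 0 0 0.1072 0 0;100 0 0 0 0.1072 0 0;100 0 0 0 0.1072 0 0")

```text
time: 1.1
tool_pos: [0.1544, 0.5276, 0.2238]
ee_rot: [-1.946, 1.57, -1.952]
wrist_force: [-0.0, -0.4, -0.1]
width: 0.094
```

Request:
step_arm(motion="100 0 -2.5 0.8 0 0 0;100 0 -2.5 0.8 0 0 0;100 0 -2.5 0.8 0 0 0;100 0 -2.5 0.8 0 0 0;100 0 -2.5 0.8 0 0 0;100 0 -2.5 0.8 0 0 0;100 0 -2.5 0.8 0 0 0;100 0 -2.5 0.8 0 0 0;100 0 -2.5 0.8 0 0 0;100 0 -2.5 0.8 0 0 0;100 0 -2.5 0.8 0 0 0;100 0 -2.5 0.8 0 0 0;100 0 -2.5 0.8 0 0 0;100 0 -2.5 0.8 0 0 0;100 0 -2.5 0.8 0 0 0;100 0 -2.5 0.8 0 0 0;100 0 -2.5 0.8 0 0 0;100 0 -2.5 0.8 0 0 0")

```text
time: 2.6
tool_pos: [0.2982, 0.0765, 0.2241]
ee_rot: [2.426, 1.571, 2.426]
wrist_force: [1.3, 0.1, 0.4]
width: 0.0944
```

Request:
step_arm(motion="100 0 -2.5 0.8 0 0 0;100 0 -2.5 0.8 0 0 0;100 0 -2.5 0.8 0 0 0;100 0 -2.5 0.8 0 0 0;100 0 -2.5 0.8 0 0 0;100 0 -2.5 0.8 0 0 0;100 0 -2.5 0.8 0 0 0;100 0 -2.5 0.8 0 0 0;100 0 -2.5 0.8 0 0 0;100 0 -2.5 0.8 0 0 0;100 0 -2.5 0.8 0 0 0;100 0 -2.5 0.8 0 0 0;100 0 -2.5 0.8 0 0 0;100 0 -2.5 0.8 0 0 0;100 0 0 0 0 0 0;100 0 0 0 0 0 0")

```text
time: 3.93
tool_pos: [0.4099, -0.2728, 0.2233]
ee_rot: [2.33, 1.568, 2.328]
wrist_force: [-0.9, -0.0, -0.4]
width: 0.0936
```

```bash
python3 - <<'E'
from h import *
go([.4545,-.387,.15],(1,0.005))
E
```

```text
t 3.9333 pos [ 0.4099 -0.2728  0.2233] q [-0.703 -0.039  1.502  0.     1.681 -0.7  ] z [ 1.    -0.002 -0.002] x [-0.002  0.002 -1.   ] w 0.0936 F [-0.95 -0.02 -0.36]
 turn [-0.0071 -0.0019 -0.002 ]  shift cm [  7.33 -11.44   4.4 ]
```

Request:
step_arm(motion="100 0 -2.3 0.9 0 0 0;100 0 -2.3 0.9 0 0 0;100 0 -2.3 0.9 0 0 0;100 0 -2.3 0.9 0 0 0;100 1 -2.2 0.8 -0.005 0 0;100 1.2 0 0 0 0 0;100 1.2 0 0 0 0 0;100 0 0 0 0 0 0;100 0 0 0 0 0 0")

```text
time: 4.68
tool_pos: [0.4535, -0.3843, 0.1893]
ee_rot: [2.22, 1.568, 2.226]
wrist_force: [-0.2, 1.4, -0.3]
width: 0.0939
```

```bash
python3 - <<'E'
from h import *
from bench import snapshot
go([.4545,-.387,.072],(1,0.005))
for n,(x0,y0,x1,y1) in(("top",(300,160,400,240)),("scene",(270,200,390,300))):
    im=snapshot(n)[:,:,::-1]; cv2.imwrite(f"{n}_raw1.png",im)
    cv2.imwrite(f"pics/{n}1.png",cv2.resize(im[y0:y1,x0:x1],None,fx=5.5,fy=5.5,interpolation=cv2.INTER_CUBIC))
    print(n,[np.round((proj(n,P)-[x0,y0]+.5)*5.5).tolist() for P in([.4545,-.387,.1],[.4545,-.387,.046],robot.get_obs()["tool_pos"])])
E
```

```text
t 4.6833 pos [ 0.4535 -0.3843  0.1893] q [-0.799  0.197  1.316  0.     1.631 -0.804] z [ 1.     0.006 -0.002] x [-0.002  0.003 -1.   ] w 0.0939 F [-0.19  1.4  -0.3 ]
 turn [ 0.0007 -0.002  -0.0026]  shift cm [11.73 -0.27  0.1 ]
top [[288.0, 299.0], [268.0, 301.0], [320.0, 294.0]]
scene [[267.0, 243.0], [262.0, 339.0], [273.0, 69.0]]
```

View pics/top1.png

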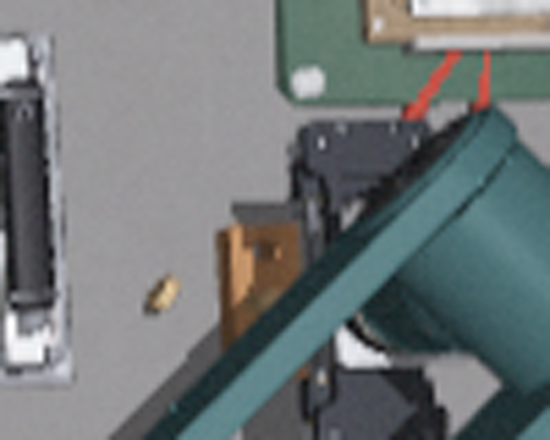

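View pics/scene1.png

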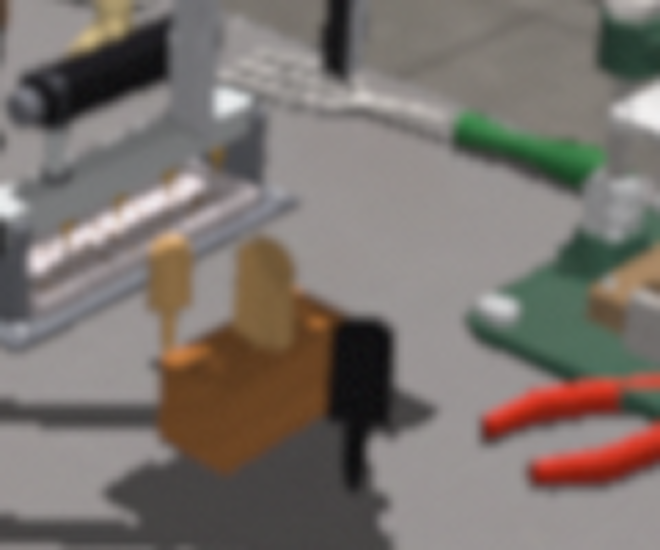

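Request:
step_arm(motion="60 1.5 -0.25 0.1 0 0 0;60 1.5 0 0 0 0 0;60 1.5 0 0 0 0 0;60 1.5 0 0 0 0 0;60 1.5 0 0 0 0 0;60 1.5 0 0 0 0 0;60 1.5 0 0 0 0 0;60 1.2 0 0 0 0 0;60 0 0 0 0 0 0;60 0 0 0 0 0 0")

```text
time: 5.62
tool_pos: [0.4552, -0.3884, 0.0736]
ee_rot: [1.926, 1.57, 1.931]
wrist_force: [0.5, -0.1, -0.2]
width: 0.0561
```

```bash
python3 - <<'E'
from h import *
from bench import snapshot
go([.4545,-.387,.072],(1,0.005))
for n,(x0,y0,x1,y1) in (("scene",(270,200,390,300)),):
    im=snapshot(n)[:,:,::-1]; cv2.imwrite(f"{n}_raw2.png",im)
    cv2.imwrite(f"pics/{n}2.png",cv2.resize(im[y0:y1,x0:x1],None,fx=6,fy=6,interpolation=cv2.INTER_CUBIC))
E
```

```text
t 5.6167 pos [ 0.4552 -0.3884  0.0736] q [-0.801  0.268  1.466  0.     1.408 -0.806] z [ 1.     0.005 -0.   ] x [-0.  0. -1.] w 0.0561 F [ 0.47 -0.11 -0.2 ]
 turn [-0.0001 -0.0001 -0.0003]  shift cm [ 0.16  0.14 -0.07]
```

View pics/scene2.png

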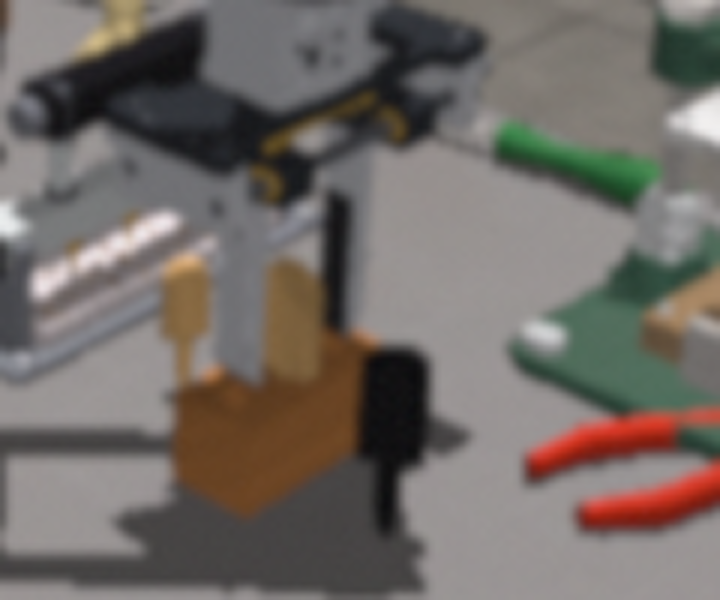

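The jaws straddle the big label's head: near finger at (240,300), head at (297,320), far finger at (345,260). The small and black labels are clear, so I close.

Request:
step_arm(motion="0 0.1 0 0 0 0 0;0 0 0 0 0 0 0;0 0 0 0 0 0 0;0 0 0 0 0 0 0;0 0 0 0 0 0 0;0 0 0 0 0 0 0;0 0 0 0 0 0 0;0 0 0 0 0 0 0")

```text
time: 6.33
tool_pos: [0.4552, -0.3887, 0.0724]
ee_rot: [1.589, 1.571, 1.594]
wrist_force: [-0.6, 0.3, 0.1]
width: 0.0124
```

```bash
python3 - <<'E'
from h import *
o=robot.get_obs();print(o["width"],o["wrist_force"],o["wrist_torque"],o["tool_pos"])
E
```

```text
0.012398261838763303 [-0.57167046  0.2535691   0.05839521] [-0.0954837   0.08246732 -0.00674239] [ 0.45518355 -0.38874606  0.07244941]
```

Request:
step_arm(motion="0 -1 0 0 0 0 0;0 -1.5 0 0 0 0 0;0 -2 0 0 0 0 0;0 -2 0 0 0 0 0;0 -2 0 0 0 0 0;0 -2 0 0 0 0 0;0 -2 0 0 0 0 0;0 -2 0 0 0 0 0;0 -2 0 0 0 0 0;0 0 0 0 0 0 0;0 0 0 0 0 0 0")

```text
time: 7.25
tool_pos: [0.4556, -0.3892, 0.2392]
ee_rot: [-0.786, 1.567, -0.781]
wrist_force: [-0.0, 0.7, -0.7]
width: 0.012
```

```bash
python3 - <<'E'
from h import *
from bench import snapshot
go([.440,.121,.23],(.9928,-.1197))
im=snapshot("scene")[:,:,::-1]
cv2.imwrite(f"pics/scene3.png",cv2.resize(im[130:290,250:420],None,fx=3.7,fy=3.7,interpolation=cv2.INTER_CUBIC))
E
```

```text
t 7.25 pos [ 0.4556 -0.3892  0.2392] q [-0.802  0.193  1.223  0.     1.722 -0.806] z [1.    0.005 0.003] x [ 0.003 -0.003 -1.   ] w 0.012 F [-0.05  0.67 -0.72]
 turn [0.1246 0.0027 0.0024]  shift cm [ 0.92 50.47 -7.66]
```

View pics/scene3.png

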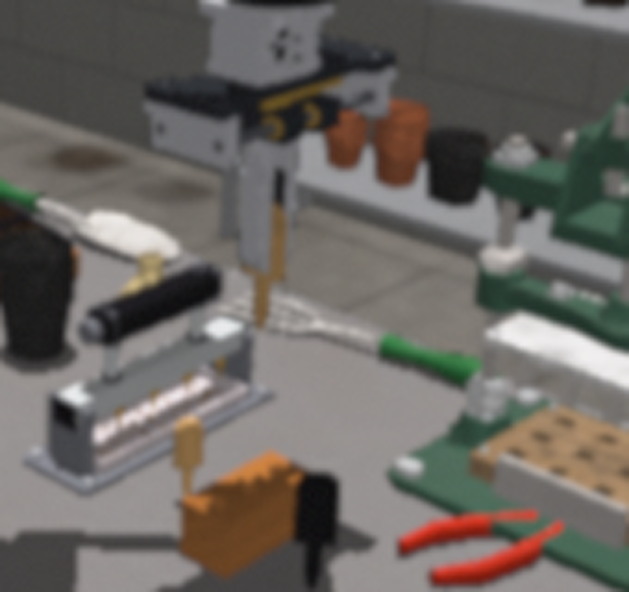

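The label is held upright, foot at (262,325), and the rack is empty. I carry it across.

Request:
step_arm(motion="0 0 0.5 0 0.0623 0 0;0 0 1 -0.1 0.0623 0 0;0 0 2 -0.3 0 0 0;0 0 2.5 -0.4 0 0 0;0 0 2.5 -0.4 0 0 0;0 0 2.5 -0.4 0 0 0;0 0 2.5 -0.4 0 0 0;0 0 2.5 -0.4 0 0 0;0 0 2.5 -0.4 0 0 0;0 0 2.5 -0.4 0 0 0;0 0 2.5 -0.4 0 0 0;0 0 2.5 -0.4 0 0 0;0 0 2.5 -0.4 0 0 0;0 0 2.5 -0.4 0 0 0;0 0 2.5 -0.4 0 0 0;0 0 2.5 -0.4 0 0 0;0 0 2.5 -0.4 0 0 0;0 0 2.5 -0.4 0 0 0;0 0 2.5 -0.4 0 0 0;0 0 2.5 -0.4 0 0 0")

```text
time: 8.97
tool_pos: [0.4363, 0.0778, 0.2352]
ee_rot: [-2.99, 1.567, -3.11]
wrist_force: [0.8, 1.0, -0.2]
width: 0.0117
```

Request:
step_arm(motion="0 0 2 -0.3 0 0 0;0 0 1.5 0 0 0 0;0 0 1 0 0 0 0;0 0 0 0 0 0 0;0 0 0 0 0 0 0")

```text
time: 9.38
tool_pos: [0.4395, 0.1214, 0.2363]
ee_rot: [-2.657, 1.568, -2.776]
wrist_force: [-0.2, -0.3, -0.7]
width: 0.012
```

```bash
python3 - <<'E'
from h import *
from bench import snapshot
go([.4485,.121,.135],(.9928,-.1197))
p=robot.get_obs()["tool_pos"]
for n,(x0,y0,x1,y1) in(("scene",(150,110,270,230)),("top",(150,140,250,240))):
    im=snapshot(n)[:,:,::-1]; cv2.imwrite(f"{n}_raw4.png",im)
    cv2.imwrite(f"pics/{n}4.png",cv2.resize(im[y0:y1,x0:x1],None,fx=5,fy=5,interpolation=cv2.INTER_CUBIC))
    print(n,[np.round((proj(n,P)-[x0,y0]+.5)*5).tolist() for P in(p,p-[0,0,.066],[.4485,.121,.051],p-[0,0,.026])])
E
```

```text
t 9.3833 pos [0.4395 0.1214 0.2363] q [ 1.450e-01 -1.240e-01  1.556e+00 -1.000e-03  1.713e+00  2.650e-01] z [ 0.993 -0.119 -0.002] x [-0.002 -0.001 -1.   ] w 0.012 F [-0.16 -0.27 -0.68]
 turn [ 0.0007 -0.0022  0.0012]  shift cm [10.13  0.07  0.9 ]
scene [[263.0, 227.0], [269.0, 320.0], [291.0, 475.0], [265.0, 264.0]]
top [[235.0, 406.0], [251.0, 408.0], [279.0, 397.0], [241.0, 407.0]]
```

View pics/scene4.png

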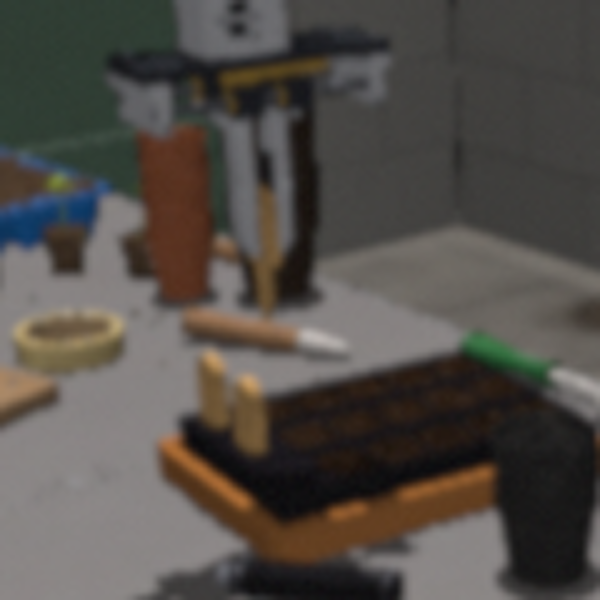

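View pics/top4.png

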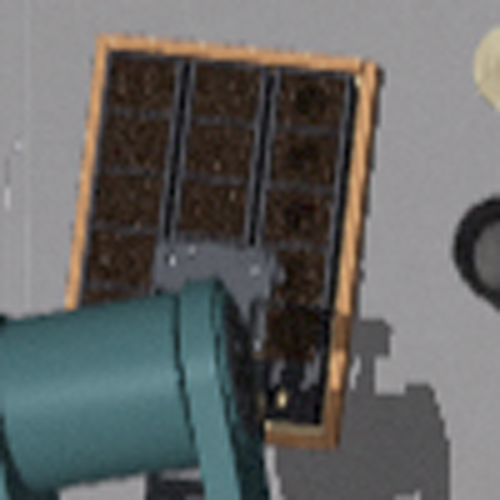

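```bash
python3 - <<'E'
from h import *
im=cv2.imread("scene_raw4.png");k=cv2.resize(im[110:230,150:270],None,fx=8,fy=8,interpolation=cv2.INTER_CUBIC)
hsv=cv2.cvtColor(k,cv2.COLOR_BGR2HSV);m=((hsv[...,0]>8)&(hsv[...,0]<28)&(hsv[...,1]>85)&(hsv[...,2]>90)).astype(np.uint8)
p=np.array([.4395,.1214,.2363])
for r in range(300,505,16):
    xs=np.where(m[r,395:460])[0]+395
    if len(xs): print(r,xs.min(),xs.max(),(xs.min()+xs.max())/2)
for h in(.026,.03,.04,.05,.06,.066): print(h,np.round((proj("scene",p-[0,0,h])-[150,110]+.5)*8,1))
# label centres in scene0: measured top of label before grasp vs projected
im=cv2.imread("scene_raw1.png");k=cv2.resize(im[200:300,270:390],None,fx=8,fy=8,interpolation=cv2.INTER_CUBIC)
hsv=cv2.cvtColor(k,cv2.COLOR_BGR2HSV);m=((hsv[...,0]>8)&(hsv[...,0]<28)&(hsv[...,1]>80)&(hsv[...,2]>90)).astype(np.uint8)
for r in range(345,500,16):
    xs=np.where(m[r,330:450])[0]+330
    if len(xs): print("rack",r,xs.min(),xs.max(),(xs.min()+xs.max())/2)
for z in(.1,.09,.08,.07,.06): print(z,np.round((proj("scene",[.4545,-.387,z])-[270,200]+.5)*8,1))
E
```

```text
316 416 435 425.5
332 418 437 427.5
348 417 439 428.0
364 419 439 429.0
380 420 441 430.5
396 421 444 432.5
412 417 449 433.0
428 411 436 423.5
444 413 432 422.5
460 416 433 424.5
476 417 434 425.5
492 420 434 427.0
0.026 [424.4 422.6]
0.03 [425.  431.6]
0.04 [426.6 454. ]
0.05 [428.2 476.3]
0.06 [429.7 498.5]
0.066 [430.7 511.7]
rack 361 353 406 379.5
rack 377 348 419 383.5
rack 393 347 424 385.5
rack 409 346 425 385.5
rack 425 345 440 392.5
rack 441 343 449 396.0
rack 457 342 449 395.5
rack 473 331 449 390.0
rack 489 337 449 393.0
0.1 [388.1 353.1]
0.09 [386.7 379.5]
0.08 [385.3 405.7]
0.07 [383.9 431.7]
0.06 [382.5 457.6]
```

Request:
step_arm(motion="0 1 -0.1 0.5 0 0.002 -0.001;0 1.5 0 0.5 0 0 0;0 1.5 0 0 0 0 0;0 1.5 0 0 0 0 0;0 1.5 0 0 0 0 0;0 1.5 0 0 0 0 0;0 1.5 0 0 0 0 0;0 1 0 0 0 0 0;0 0.4 0 0 0 0 0;0 0 0 0 0 0 0;0 0 0 0 0 0 0")

```text
time: 10.4
tool_pos: [0.4499, 0.1191, 0.1238]
ee_rot: [-2.628, 1.569, -2.748]
wrist_force: [-0.6, -0.1, 0.1]
width: 0.0118
```

```bash
python3 - <<'E'
from h import *
from bench import snapshot
go([.449,.1195,.122],(.9928,-.1197))
p=robot.get_obs()["tool_pos"]
for n,(x0,y0,x1,y1) in(("scene",(160,150,260,250)),("top",(150,140,250,240))):
    im=snapshot(n)[:,:,::-1]; cv2.imwrite(f"{n}_raw5.png",im)
    cv2.imwrite(f"pics/{n}5.png",cv2.resize(im[y0:y1,x0:x1],None,fx=6,fy=6,interpolation=cv2.INTER_CUBIC))
    print(n,[np.round((proj(n,P)-[x0,y0]+.5)*6).tolist() for P in(p,p-[0,0,.066],[.449,.121,.051],p-[0,0,.026])])
E
```

```text
t 10.4 pos [0.4499 0.1191 0.1238] q [ 0.137 -0.058  1.72  -0.     1.482  0.258] z [ 0.993 -0.12  -0.001] x [-0.002 -0.001 -1.   ] w 0.0118 F [-0.58 -0.13  0.06]
 turn [-0.0005 -0.0015  0.0008]  shift cm [ 0.18  0.03 -0.09]
scene [[285.0, 216.0], [292.0, 320.0], [290.0, 330.0], [288.0, 258.0]]
top [[319.0, 472.0], [336.0, 474.0], [334.0, 476.0], [326.0, 473.0]]
```

View pics/scene5.png

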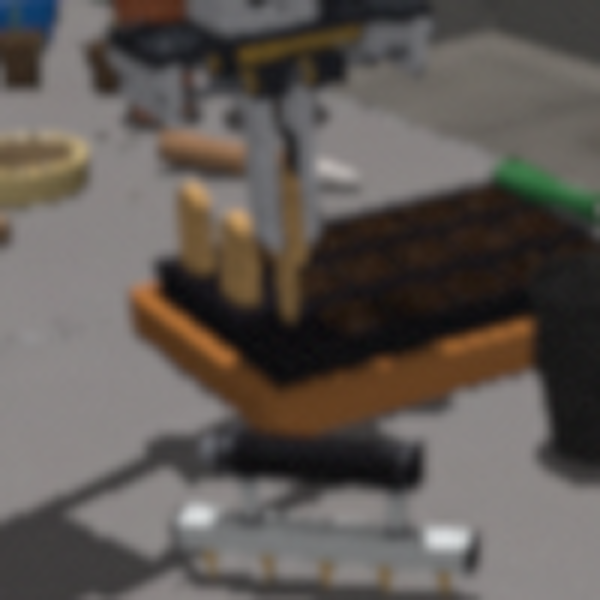

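View pics/top5.png

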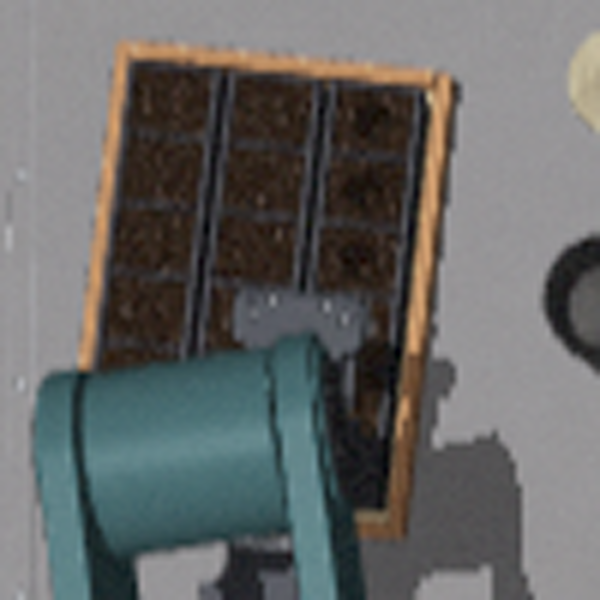

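Request:
step_arm(motion="0 0.3 0 -0.05 0 0 0;0 0.3 0 0 0 0 0;0 0.3 0 0 0 0 0;0 0.3 0 0 0 0 0;0 0.3 0 0 0 0 0;0 0 0 0 0 0 0;0 0 0 0 0 0 0")

```text
time: 11.08
tool_pos: [0.4488, 0.1194, 0.1081]
ee_rot: [-2.737, 1.568, -2.857]
wrist_force: [0.3, -0.0, -0.5]
width: 0.012
```

```bash
python3 - <<'E'
from h import *
go([.449,.1195,.1],(.9928,-.1197)); print(robot.get_obs()["wrist_torque"])
E
```

```text
t 11.0833 pos [0.4488 0.1194 0.1081] q [ 0.138 -0.048  1.742 -0.     1.451  0.258] z [ 0.993 -0.12  -0.003] x [-0.003 -0.001 -1.   ] w 0.012 F [ 0.28 -0.04 -0.46]
 turn [ 0.     -0.0027  0.0012]  shift cm [0.81 0.02 0.02]
[-0.07296601  0.10343761  0.00216937]
```

Request:
step_arm(motion="0 0.3 0 0 0 0 0;0 0.3 0 0 0 0 0;0 0.3 0 0 0 0 0;0 0.3 0 0 0 0 0;0 0 0 0 0 0 0;0 0 0 0 0 0 0")

```text
time: 11.58
tool_pos: [0.4488, 0.1194, 0.0961]
ee_rot: [-2.758, 1.568, -2.878]
wrist_force: [0.2, -0.5, 0.1]
width: 0.0118
```

```bash
python3 - <<'E'
from h import *
go([.449,.1195,.0775],(.9928,-.1197)); print(robot.get_obs()["wrist_torque"])
E
```

```text
t 11.5833 pos [0.4488 0.1194 0.0961] q [ 0.138 -0.039  1.758 -0.     1.425  0.258] z [ 0.993 -0.12  -0.003] x [-0.003 -0.001 -1.   ] w 0.0118 F [ 0.18 -0.55  0.1 ]
 turn [ 0.     -0.0026  0.0011]  shift cm [1.86 0.01 0.02]
[-0.05967472  0.07002828 -0.00846823]
```

The stem is about 21 mm into the bore with no force, so I continue.

Request:
step_arm(motion="0 0.3 0 0 0 0 0;0 0.3 0 0 0 0 0;0 0.3 0 0 0 0 0;0 0.3 0 0 0 0 0;0 0.3 0 0 0 0 0;0 0.2 0 0 0 0 0;0 0.1 0 0 0 0 0;0 0 0 0 0 0 0;0 0 0 0 0 0 0")

```text
time: 12.33
tool_pos: [0.449, 0.1194, 0.0785]
ee_rot: [-2.714, 1.569, -2.834]
wrist_force: [0.1, 0.2, -0.5]
width: 0.0116
```

```bash
python3 - <<'E'
from h import *
go([.449,.1195,.0775],(.9928,-.1197)); print(robot.get_obs()["wrist_torque"])
E
```

```text
t 12.3333 pos [0.449  0.1194 0.0785] q [ 0.138 -0.024  1.781 -0.     1.387  0.258] z [ 0.993 -0.12  -0.002] x [-0.002 -0.001 -1.   ] w 0.0116 F [ 0.15  0.18 -0.48]
 turn [-0.     -0.002   0.0009]  shift cm [0.1  0.01 0.  ]
[ 0.00940143  0.12418738 -0.0090473 ]
```

Request:
step_arm(motion="0 0.05 0 0 0 0 0;0 0.05 0 0 0 0 0;0 0.05 0 0 0 0 0;0 0 0 0 0 0 0")

```text
time: 12.67
tool_pos: [0.4491, 0.1194, 0.0774]
ee_rot: [-2.642, 1.569, -2.762]
wrist_force: [-0.1, 0.8, 1.4]
width: 0.012
```

Request:
step_arm(motion="0 0.05 0 0 0 0 0;0 0.05 0 0 0 0 0;0 0 0 0 0 0 0")

```text
time: 12.92
tool_pos: [0.4492, 0.1194, 0.0774]
ee_rot: [-2.57, 1.569, -2.69]
wrist_force: [-2.9, -0.2, 6.8]
width: 0.012
```

The push met 6.8 N and stopped at z 0.0774, so the shoulder is seated. I let go and rise.

Request:
step_arm(motion="50 0 0 0 0 0 0;50 0 0 0 0 0 0;50 0 0 0 0 0 0;50 0 0 0 0 0 0;50 0 0 0 0 0 0;50 0 0 0 0 0 0")

```text
time: 13.42
tool_pos: [0.4488, 0.1194, 0.0757]
ee_rot: [-2.729, 1.568, -2.849]
wrist_force: [-0.6, 0.2, -0.4]
width: 0.0462
```

Request:
step_arm(motion="50 -0.5 0 0 0 0 0;50 -1 0 0 0 0 0;50 -2 0 0 0 0 0;50 -2 0 0 0 0 0;50 -2 0 0 0 0 0;50 -2 0 0 0 0 0;50 -2 0 0 0 0 0;50 -2 0 0 0 0 0;50 -1.5 0 0 0 0 0")

```text
time: 14.17
tool_pos: [0.4498, 0.1196, 0.2292]
ee_rot: [0.026, 1.569, -0.094]
wrist_force: [0.5, 0.5, 0.0]
width: 0.0466
```

```bash
python3 - <<'E'
from h import *
from bench import snapshot
go([.5205,-.2253,.232],(.053,-.9986))
for n,(x0,y0,x1,y1) in(("scene",(160,150,260,250)),("top",(150,140,250,240))):
    im=snapshot(n)[:,:,::-1]; cv2.imwrite(f"{n}_raw6.png",im)
    cv2.imwrite(f"pics/{n}6.png",cv2.resize(im[y0:y1,x0:x1],None,fx=6,fy=6,interpolation=cv2.INTER_CUBIC))
    print(n,[np.round((proj(n,P)-[x0,y0]+.5)*6).tolist() for P in([.449,.121,.105],[.449,.121,.051])])
E
```

```text
t 14.1667 pos [0.4498 0.1196 0.2292] q [ 0.138 -0.105  1.552 -0.     1.693  0.258] z [ 0.993 -0.12   0.002] x [ 0.002 -0.    -1.   ] w 0.0466 F [0.45 0.45 0.04]
 turn [ 1.3978e+00  1.3000e-03 -1.2000e-03]  shift cm [-0.28  5.23 34.81]
scene [[284.0, 246.0], [290.0, 330.0]]
top [[321.0, 474.0], [334.0, 476.0]]
```

View pics/scene6.png

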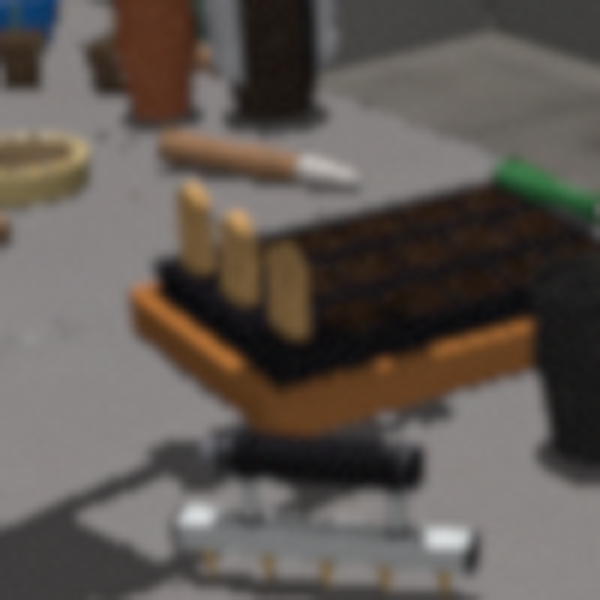

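The label is fully home, its head at (290,292) level with its neighbours. Now I refine the seeder's pose.

```bash
python3 - <<'E'
from h import *
im=cv2.imread("top_raw6.png");x0,y0=280,155
k=cv2.resize(im[155:245,280:330],None,fx=8,fy=8,interpolation=cv2.INTER_CUBIC)
b=k.max(-1);f=lambda p:(np.array(p,float)+.5)/8-.5+[x0,y0]
# handle dark mask, per-row edges of the dark run around expected column
pts=[]
for r in range(180,480,12):
    row=b[r];c=int(round(150+ (r-160)/320*27))*1
    # expected handle col in raw ~ 280+(158..180)/6.667
    col=int(((158+(180-158)*((r/8*6.667)-140)/260)/6.667)*8)
    d=np.where(row<85)[0]
    run=[q for q in d if abs(q-col)<26]
    if len(run)>10: pts.append((r,min(run),max(run)))
P=np.array(pts);print(P[::4].tolist())
W=np.array([plane("top",f(((a+c)/2,r)),.122)[:2] for r,a,c in pts])
s=np.polyfit(W[:,0],W[:,1],1);print("handle yaw",np.arctan(s[0]),"y@.5212",np.polyval(s,.5212),"res",np.std(W[:,1]-np.polyval(s,W[:,0])))
# dark extent along axis at the handle middle
a=plane("top",f((0,0)),.1)
for u in((300.9,170.6),(304.3,222.)): print("bar end patch",plane("top",u,.067))
cv2.imwrite("pics/handle.png",cv2.resize(k,None,fx=.8,fy=.8))
E
```

```text
[[192, 166, 216], [240, 170, 220], [288, 174, 224], [336, 178, 228], [384, 182, 232], [432, 186, 236]]
handle yaw 0.060041833953817035 y@.5212 -0.22629930087016165 res 0.000793434998724848
bar end patch [ 0.61170281 -0.22133528  0.067     ]
bar end patch [ 0.4303374 -0.2278034  0.067    ]
```

View pics/handle.png

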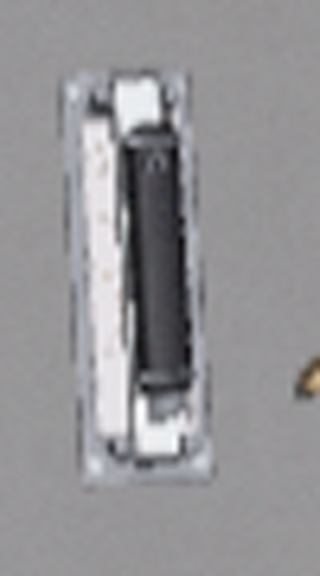

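Request:
step_arm(motion="70 0 0 0 0.1179 0 0;70 0 0 0 0.1179 0 0;70 0 0 0 0.1179 0 0;70 0 0 0 0.1179 0 0;70 0 0 0 0.1179 0 0;70 0 0 0 0.1179 0 0;70 0 0 0 0.1179 0 0;70 0 0 0 0.1179 0 0;70 0 0 0 0.1179 0 0;70 0 0 0 0.1179 0 0;70 0 0 0 0.1179 0 0;70 0 0 0 0.1179 0 0;70 0 0 0 0 0 0")

```text
time: 15.35
tool_pos: [0.4488, 0.1194, 0.225]
ee_rot: [-1.356, 1.567, -2.893]
wrist_force: [-0.3, -0.2, -0.2]
width: 0.066
```

Request:
step_arm(motion="70 0 0.2 1.2 0 0 0;70 0 0.4 2.5 0 0 0;70 0 0.4 2.5 0 0 0;70 0 0.4 2.5 0 0 0;70 0 0.4 2.5 0 0 0;70 0 0.4 2.5 0 0 0;70 0 0.4 2.5 0 0 0;70 0 0.4 2.5 0 0 0;70 0 0.4 2.5 0 0 0;70 0 0.4 2.5 0 0 0;70 0 0.4 2.5 0 0 0;70 0 0.4 2.5 0 0 0;70 0 0.4 2.5 0 0 0;70 0 0.4 2.5 0 0 0;70 0 0.4 2 0 0 0;70 0 0.1 1.5 0 0 0;70 0 0 0 0 0 0;70 0 0 0 0 0 0")

```text
time: 16.85
tool_pos: [0.5213, -0.2501, 0.2254]
ee_rot: [-1.842, 1.567, 2.907]
wrist_force: [-0.5, 0.9, 0.5]
width: 0.0658
```

```bash
python3 - <<'E'
from h import *
go([.5213,-.2252,.117],(.036,-.9994))
E
```

```text
t 16.85 pos [ 0.5213 -0.2501  0.2254] q [-5.450e-01  1.520e-01  1.297e+00 -1.000e-03  1.695e+00  9.890e-01] z [ 0.036 -0.999 -0.001] x [-0.003  0.001 -1.   ] w 0.0658 F [-0.49  0.94  0.53]
 turn [ 0.0004 -0.0009  0.0032]  shift cm [10.84  0.09 -2.49]
```

Request:
step_arm(motion="70 0 0.1 -1.2 0 0 0.003;70 0 0 -1.3 0 0 0;70 1 0 0 0 0 0;70 1.5 0 0 0 0 0;70 1.5 0 0 0 0 0;70 1.2 0 0 0 0 0;70 0 0 0 0 0 0;70 0 0 0 0 0 0")

```text
time: 17.52
tool_pos: [0.5212, -0.2242, 0.173]
ee_rot: [-2.071, 1.57, 2.678]
wrist_force: [-0.0, -0.6, 0.7]
width: 0.0654
```

```bash
python3 - <<'E'
from h import *
from bench import snapshot
go([.5213,-.2252,.117],(.036,-.9994))
for n,(x0,y0,x1,y1) in(("scene",(230,150,350,270)),("top",(260,140,360,240))):
    im=snapshot(n)[:,:,::-1]; cv2.imwrite(f"{n}_raw7.png",im)
    cv2.imwrite(f"pics/{n}7.png",cv2.resize(im[y0:y1,x0:x1],None,fx=5,fy=5,interpolation=cv2.INTER_CUBIC))
    p=robot.get_obs()["tool_pos"]
    print(n,[np.round((proj(n,P)-[x0,y0]+.5)*5).tolist() for P in(p,p-[0,0,.019],[.5213,-.2252,.132])])
E
```

```text
t 17.5167 pos [ 0.5212 -0.2242  0.173 ] q [-0.506  0.142  1.412 -0.     1.588  1.028] z [ 0.037 -0.999 -0.   ] x [-0.001  0.    -1.   ] w 0.0654 F [-0.02 -0.64  0.7 ]
 turn [ 0.001  -0.0005  0.0009]  shift cm [5.6 0.  0.1]
scene [[314.0, 223.0], [314.0, 253.0], [313.0, 289.0]]
top [[234.0, 268.0], [230.0, 271.0], [227.0, 275.0]]
```

View pics/scene7.png

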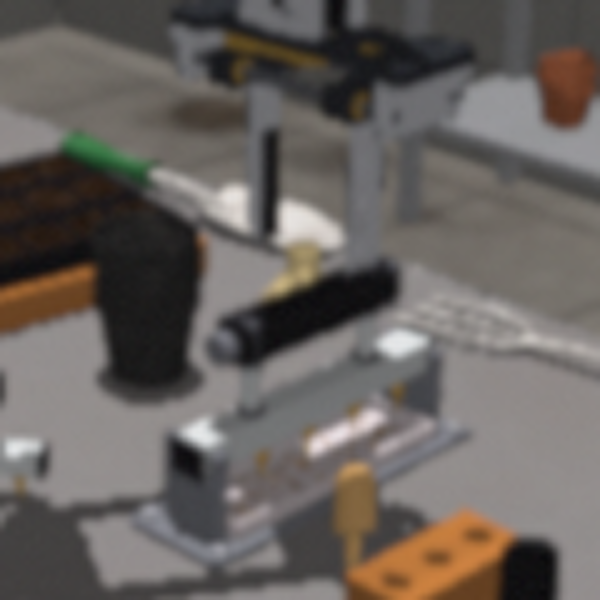

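View pics/top7.png

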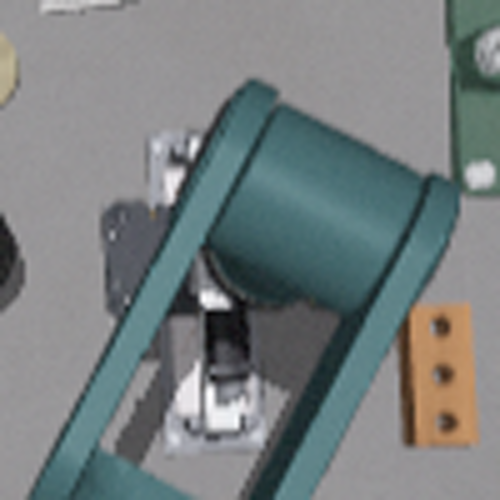

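The open jaws, with fingers at scene (265,230) and (362,250), sit either side of the handle centred near (310,310), which agrees with the prediction. I go down and grip.

Request:
step_arm(motion="70 1 0 0.1 0 0 0;70 1.2 0 0 0 0 0;70 1.2 0 0 0 0 0;70 1.2 0 0 0 0 0;70 0.8 0 0 0 0 0;70 0.2 0 0 0 0 0;70 0 0 0 0 0 0;70 0 0 0 0 0 0")

```text
time: 18.28
tool_pos: [0.5219, -0.2263, 0.1181]
ee_rot: [0.995, 1.57, -0.54]
wrist_force: [0.0, -1.0, -0.4]
width: 0.0658
```

Request:
step_arm(motion="0 0 0 0 0 0 0;0 0 0 0 0 0 0;0 0 0 0 0 0 0;0 0 0 0 0 0 0;0 0 0 0 0 0 0;0 0 0 0 0 0 0;0 0 0 0 0 0 0;0 0 0 0 0 0 0")

```text
time: 18.95
tool_pos: [0.5219, -0.2261, 0.1182]
ee_rot: [1.233, 1.57, -0.302]
wrist_force: [0.1, -0.2, 1.0]
width: 0.0277
```

```bash
python3 - <<'E'
from h import *
go([.5213,-.2252,.117],(.036,-.9994));print(robot.get_obs()["wrist_torque"])
E
```

```text
t 18.95 pos [ 0.5219 -0.2261  0.1182] q [-0.509  0.172  1.489  0.     1.48   1.026] z [ 0.036 -0.999  0.   ] x [ 0.001 -0.    -1.   ] w 0.0277 F [ 0.13 -0.22  1.  ]
 turn [-0.      0.0004 -0.0011]  shift cm [ 0.12 -0.06 -0.09]
[0.05633596 0.15479892 0.00173107]
```

Request:
step_arm(motion="0 -0.3 0 0 0 0 0;0 -0.5 0 0 0 0 0;0 -0.8 0 0 0 0 0;0 -1 0 0 0 0 0;0 -1 0 0 0 0 0;0 -1.2 0 0 0 0 0;0 -1.2 0 0 0 0 0;0 -1.2 0 0 0 0 0;0 -1.2 0 0 0 0 0;0 -1.2 0 0 0 0 0;0 -1.2 0 0 0 0 0;0 -1.2 0 0 0 0 0;0 -1.2 0 0 0 0 0;0 -1 0 0 0 0 0;0 -0.8 0 0 0 0 0;0 0 0 0 0 0 0;0 0 0 0 0 0 0")

```text
time: 20.37
tool_pos: [0.5219, -0.2262, 0.2685]
ee_rot: [1.017, 1.569, -0.518]
wrist_force: [0.1, -1.1, -3.3]
width: 0.028
```

```bash
cat > look.py <<'E'
from h import *
from bench import snapshot
import sys
tag=sys.argv[1]; y=float(sys.argv[2])
go([.5785,.1058,.160],(-.1197,-.9928));o=robot.get_obs();print(o["wrist_torque"])
p=o["tool_pos"];M=Ro.from_euler("xyz",o["ee_rot"]).as_matrix()
for n in("scene","top"):
    im=snapshot(n)[:,:,::-1]; cv2.imwrite(f"{n}_raw{tag}.png",im)
    # predicted nozzle tips
    N=[proj(n,p+M@np.array([.098,s*.042,0])) for s in range(-2,3)]
    c=np.mean(N,0).astype(int);x0=min(max(c[0]-55,0),512-110);y0=min(max(c[1]-(70 if n=="scene" else 50),0),384-110)
    cv2.imwrite(f"pics/{n}{tag}.png",cv2.resize(im[y0:y0+110,x0:x0+110],None,fx=5.4,fy=5.4,interpolation=cv2.INTER_CUBIC))
    print(n,(x0,y0),np.round([(q-[x0,y0]+.5)*5.4 for q in N]).tolist())
E
python3 look.py 8 0
```

```text
t 20.3667 pos [ 0.5219 -0.2262  0.2685] q [-0.509  0.124  1.244 -0.     1.772  1.026] z [ 0.036 -0.999  0.001] x [ 0.002 -0.001 -1.   ] w 0.028 F [ 0.06 -1.14 -3.28]
 turn [ 0.156   0.0009 -0.0017]  shift cm [ 10.85   1.65 -33.64]
[-0.00341246  0.13880591 -0.03456277]
scene (np.int64(237), np.int64(125)) [[196.0, 426.0], [251.0, 404.0], [304.0, 383.0], [354.0, 363.0], [403.0, 343.0]]
top (np.int64(251), np.int64(143)) [[312.0, 414.0], [307.0, 344.0], [302.0, 274.0], [298.0, 205.0], [293.0, 136.0]]
```

View pics/scene8.png

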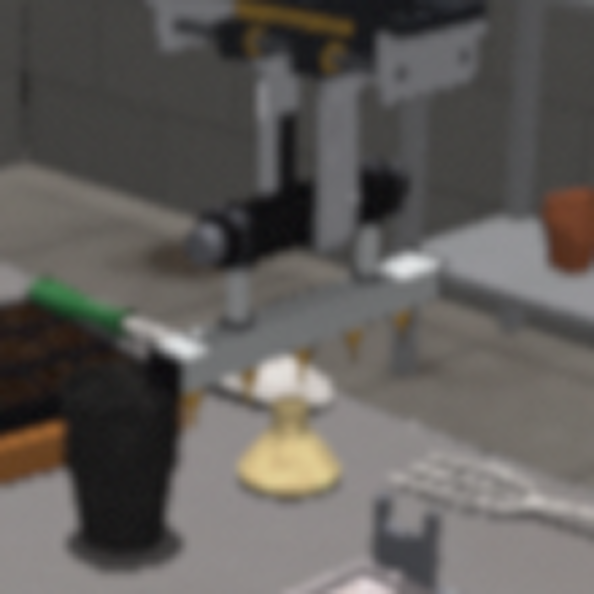

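The seeder is lifted level, with its nozzle row running from about (195,400) to (403,325). I check the tip positions more closely against the prediction.

```bash
python3 - <<'E'
from h import *
im=cv2.imread("scene_raw8.png");x0,y0=265,170
k=cv2.resize(im[y0:y0+50,x0:x0+55],None,fx=14,fy=11.5,interpolation=cv2.INTER_CUBIC)
k=cv2.resize(im[y0:y0+45,x0:x0+57],None,fx=13,fy=13,interpolation=cv2.INTER_CUBIC)
p=np.array([.5219,-.2262,.2685]);M=Ro.from_euler("xyz",robot.get_obs()["ee_rot"]).as_matrix()
for s in range(-2,3):
    q=(proj("scene",p+M@np.array([.098,s*.042,0]))-[x0,y0]+.5)*13
    cv2.drawMarker(k,tuple(int(v) for v in q),(0,0,255),0,14,1)
    b=(proj("scene",p+M@np.array([.062,s*.042,0]))-[x0,y0]+.5)*13
    cv2.drawMarker(k,tuple(int(v) for v in b),(0,255,0),0,14,1)
cv2.imwrite("pics/noz8.png",k)
E
```

```text
(no output)
```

View pics/noz8.png

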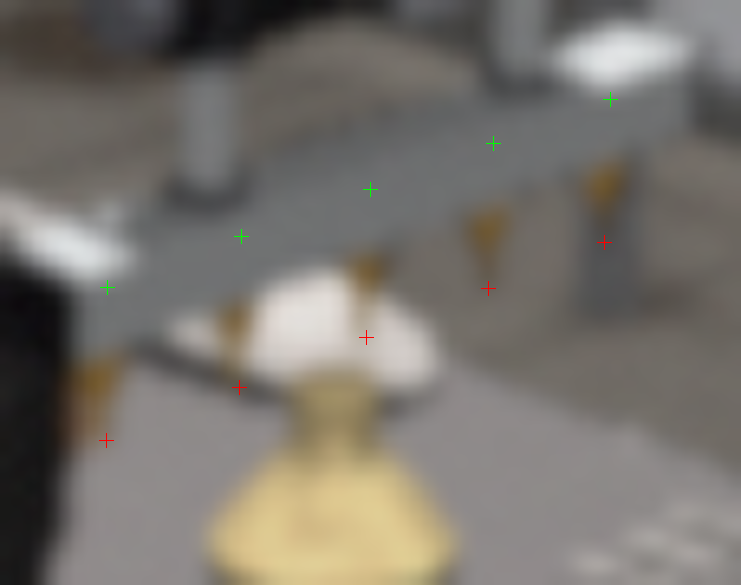

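View pics/top8.png

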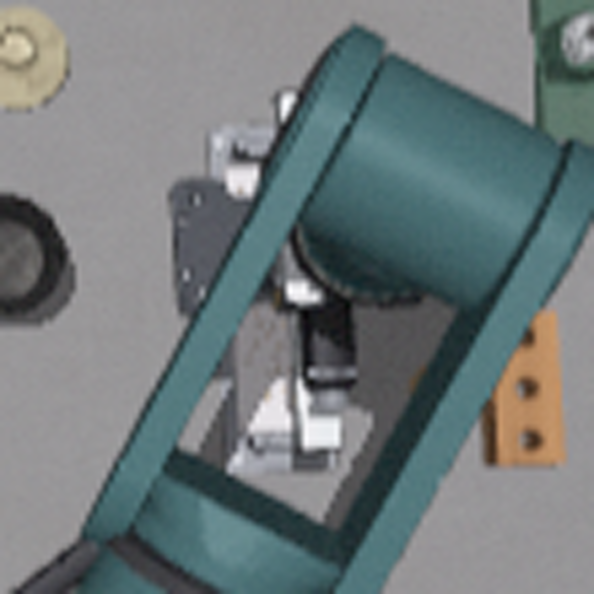

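Nozzles 2 to 5 match the prediction within about 0.3 raw px, and the row is level. Nozzle 1 blends with the tray corner behind it. I carry it across at height, tips at about 0.17 m.

Request:
step_arm(motion="0 0 0 -0.3 0.052 0 0;0 0 0 -0.7 0.052 0 0;0 0 0.1 -1.2 0.052 0 0;0 0 0.1 -1.6 0 0 0;0 0 0.1 -1.8 0 0 0;0 0 0.1 -1.8 0 0 0;0 0 0.1 -1.8 0 0 0;0 0 0.1 -1.8 0 0 0;0 0 0.1 -1.8 0 0 0;0 0 0.1 -1.8 0 0 0;0 0 0.1 -1.8 0 0 0;0 0 0.1 -1.8 0 0 0;0 0 0.1 -1.8 0 0 0;0 0 0.1 -1.8 0 0 0;0 0 0.1 -1.8 0 0 0;0 0 0.1 -1.8 0 0 0;0 0 0.1 -1.8 0 0 0;0 0 0.1 -1.8 0 0 0;0 0 0.1 -1.6 0 0 0;0 0 0.1 -1.2 0 0 0")

```text
time: 22.13
tool_pos: [0.5755, 0.0891, 0.2666]
ee_rot: [-1.248, 1.569, -2.938]
wrist_force: [-0.1, 0.1, -2.6]
width: 0.0279
```

Request:
step_arm(motion="0 0 0 -0.7 0 0 0;0 0 0 -0.3 0 0 0;0 0 0 0 0 0 0;0 0 0 0 0 0 0;0 0 0 0 0 0 0")

```text
time: 22.55
tool_pos: [0.577, 0.0968, 0.268]
ee_rot: [0.866, 1.569, -0.826]
wrist_force: [0.3, -0.8, -3.5]
width: 0.0277
```

```bash
python3 look.py 9 0
```

```text
t 22.55 pos [0.577  0.0968 0.268 ] q [ 7.000e-02  1.620e-01  1.203e+00 -1.000e-03  1.776e+00  1.762e+00] z [-0.121 -0.993  0.001] x [ 0.001 -0.001 -1.   ] w 0.0277 F [ 0.33 -0.79 -3.47]
 turn [-0.0011  0.0009 -0.001 ]  shift cm [10.8   0.04 -0.91]
[0.05210489 0.17797815 0.00702666]
scene (np.int64(183), np.int64(96)) [[195.0, 408.0], [251.0, 396.0], [306.0, 384.0], [358.0, 372.0], [410.0, 361.0]]
top (np.int64(152), np.int64(128)) [[284.0, 414.0], [292.0, 345.0], [300.0, 276.0], [307.0, 208.0], [315.0, 140.0]]
```

View pics/scene9.png

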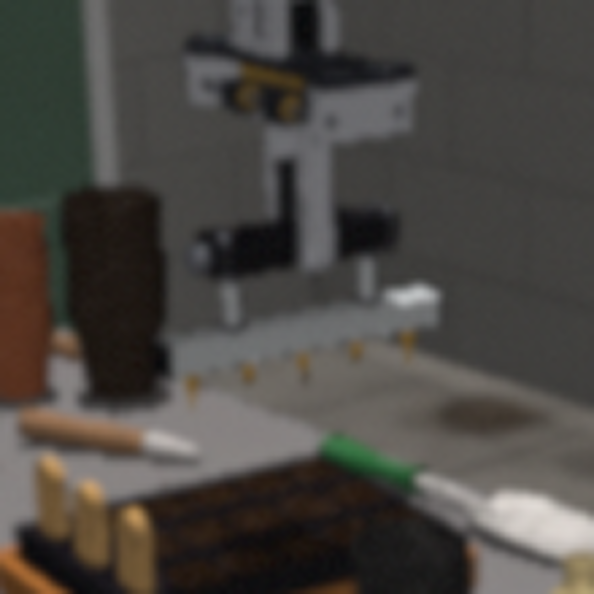

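View pics/top9.png

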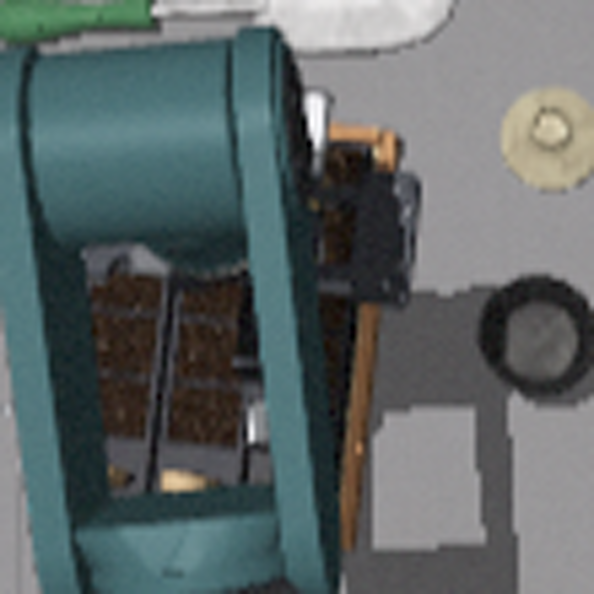

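Request:
step_arm(motion="0 0.4 0 -0.4 0 0 0;0 0.8 0.1 -0.4 0 0 0;0 1.2 0 0 0 0 0;0 1.2 0 0 0 0 0;0 1.2 0 0 0 0 0;0 1.2 0 0 0 0 0;0 1 0 0 0 0 0;0 0.6 0 0 0 0 0;0 0.4 0 0 0 0 0;0 0 0 0 0 0 0;0 0 0 0 0 0 0")

```text
time: 23.57
tool_pos: [0.5792, 0.1053, 0.1882]
ee_rot: [1.339, 1.569, -0.352]
wrist_force: [-0.1, -0.7, -2.8]
width: 0.0281
```

```bash
python3 look.py 10 0
```

```text
t 23.5667 pos [0.5792 0.1053 0.1882] q [ 8.400e-02  1.820e-01  1.337e+00 -1.000e-03  1.622e+00  1.775e+00] z [-0.12  -0.993  0.   ] x [ 0.001 -0.001 -1.   ] w 0.0281 F [-0.07 -0.75 -2.83]
 turn [-0.      0.0004 -0.0015]  shift cm [ 2.82 -0.08 -0.04]
[0.01229314 0.13422458 0.03487388]
scene (np.int64(183), np.int64(116)) [[197.0, 410.0], [251.0, 396.0], [304.0, 383.0], [355.0, 370.0], [405.0, 358.0]]
top (np.int64(152), np.int64(130)) [[289.0, 408.0], [297.0, 342.0], [304.0, 278.0], [311.0, 213.0], [318.0, 149.0]]
```

View pics/scene10.png

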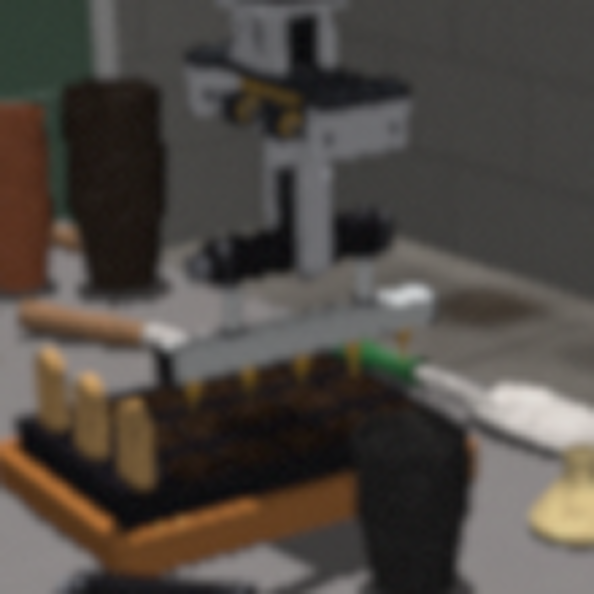

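View pics/top10.png

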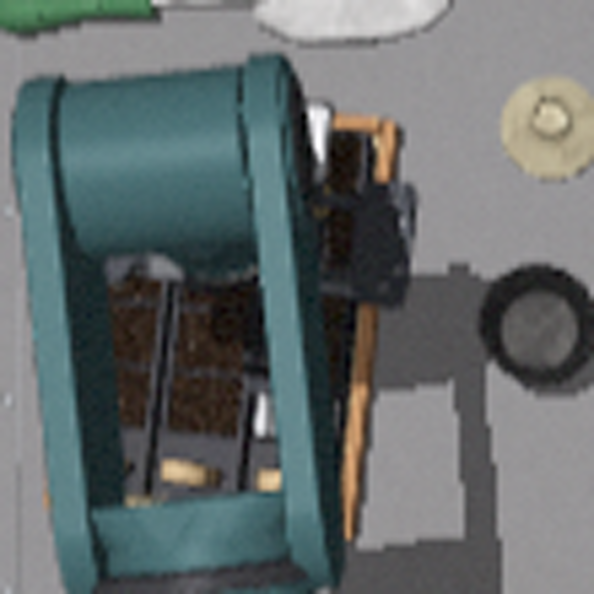

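The nozzles show at (193–403, 400–345), within 0.5 px of the prediction, over the bare strip and level. The bar clears the label by about 2 cm. I go down the last 2.75 cm.

Request:
step_arm(motion="0 0.3 -0.05 0 0 0 0;0 0.4 0 0 0 0 0;0 0.5 0 0 0 0 0;0 0.5 0 0 0 0 0;0 0.4 0 0 0 0 0;0 0.3 0 0 0 0 0;0 0.2 0 0 0 0 0;0 0.15 0 0 0 0 0;0 0 0 0 0 0 0;0 0 0 0 0 0 0;0 0 0 0 0 0 0;0 0 0 0 0 0 0")

```text
time: 24.67
tool_pos: [0.5788, 0.1054, 0.1608]
ee_rot: [1.392, 1.569, -0.299]
wrist_force: [0.5, -0.2, -2.5]
width: 0.0277
```

```bash
python3 look.py 11 0; python3 - <<'E'
from h import *
im=cv2.imread("scene_raw11.png");x0,y0=195,165
k=cv2.resize(im[y0:y0+45,x0:x0+78],None,fx=10,fy=10,interpolation=cv2.INTER_CUBIC)
k=np.clip(k.astype(float)*1.8,0,255).astype(np.uint8)
h=np.array([.9928,-.1197,0]);c=np.array([.5785,.1055,.051])
o=robot.get_obs();p=o["tool_pos"];M=Ro.from_euler("xyz",o["ee_rot"]).as_matrix()
for s in range(-2,3):
    for P,col in((c+s*.042*h,(0,255,0)),(p+M@np.array([.0992,s*.042,0]),(0,0,255))):
        q=(proj("scene",P)-[x0,y0]+.5)*10; cv2.drawMarker(k,tuple(int(v) for v in q),col,0,8,1)
cv2.imwrite("pics/fin.png",k)
E
```

```text
t 24.6667 pos [0.5788 0.1054 0.1608] q [ 8.400e-02  1.910e-01  1.380e+00 -1.000e-03  1.569e+00  1.775e+00] z [-0.12  -0.993  0.   ] x [ 0.002 -0.    -1.   ] w 0.0277 F [ 0.54 -0.22 -2.48]
 turn [-0.      0.0003 -0.0017]  shift cm [ 0.08 -0.03 -0.04]
[ 0.02096573  0.17728996 -0.02312641]
scene (np.int64(183), np.int64(123)) [[198.0, 410.0], [252.0, 396.0], [305.0, 383.0], [356.0, 369.0], [405.0, 356.0]]
top (np.int64(153), np.int64(132)) [[290.0, 400.0], [297.0, 336.0], [304.0, 272.0], [311.0, 209.0], [318.0, 146.0]]
```

View pics/scene11.png

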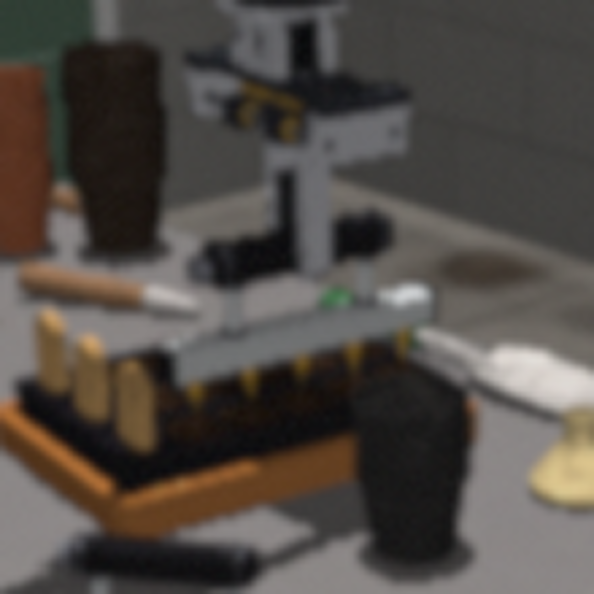

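View pics/fin.png

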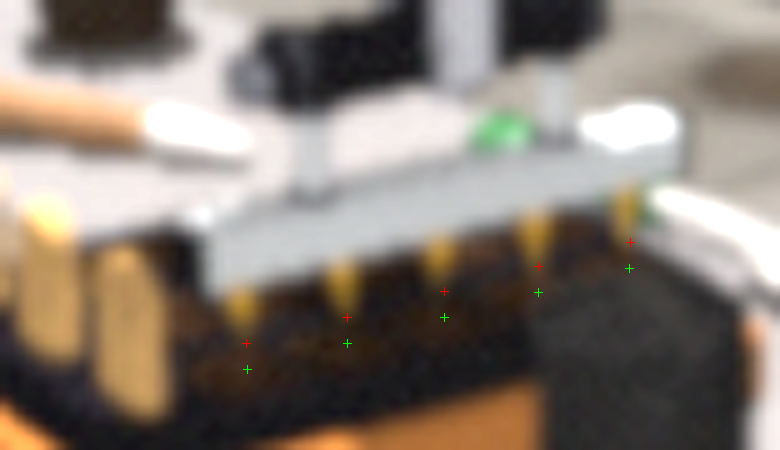

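View pics/top11.png

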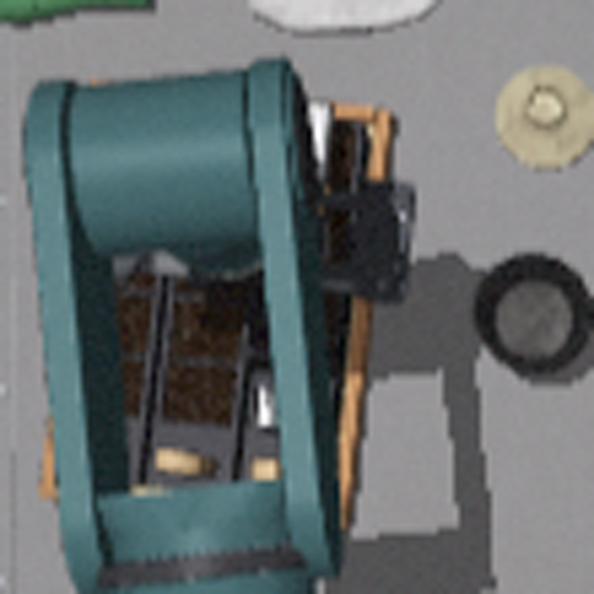

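The final picture shows the five nozzles over the hole line, tips at (245,340)…(628,240), about 10 mm above the rim points marked in green. The label is upright and clear of the bar. In the top view the visible gap beside the bar (about 12 px) fits a centred seeder, and the pots and rose stand where they were. I hand the job in.

```bash
python3 - <<'E'
from bench import robot
o=robot.get_obs();print(o["time"],o["tool_pos"],abs(o["qvel"]).max(),o["width"],o["wrist_force"])
print(robot.close_job())
E
```

```text
24.7667 [0.57869732 0.10540148 0.16070301] 0.0015034771000416568 0.028226926738916303 [ 0.23519972 -0.14665252 -2.86729071]
the job is handed in; nothing more can be done
None
```

I put the large wooden label in the bare (right-hand) strip's socket and let it go. Then I lifted the large seeder and held it over that strip's five holes, and handed the job in at 24.8 s while still holding it there. No verdict was reported.

- **Label:** the push-in stopped with a 6.8 N reaction at z 0.0774 m, about where home should be. After release the label stood upright and level with its neighbours in the picture.
- **Seeder:** the TCP was 0.5 mm or less from my two estimates of the third hole. The tips were about 10 mm above the rim, and the grip was 28 mm wide with a steady load of about 2.9 N. The arm was at rest, and I saw no contact with the strips, label, pots or rose.
- **Small disagreements:** the scene camera showed the nozzles about 0.3–0.5 px (1–1.5 mm) left of where I predicted, much like the label earlier. My two socket estimates differed by about 2 mm. Both are inside the 8 mm allowance.
- **Not seen directly:** the arm hid most of the nozzle row from the top camera. The far nozzles' centring therefore comes from the scene view and the known geometry.

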